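# Weigh two stamps and rack the solid one

## Task

One of these two look-alike stamps has a solid brass foot and is heavier: stand one on each pan of the balance, let go and let the beam tip, to see which it is. Then take the heavier one, set its foot on the open end of the stamp rack and slide it under the brass lips until it meets the stiff rubber buffer, push that in about half of its 13 mm by feel without ramming it to its end, and let go so that the stamp stays standing in the slot; leave the lighter stamp standing on its pan. Be gentle with the balance and the rack, tip nothing over and leave the crockery alone.

Things in the scene. Friction and masses are not known exactly. Their poses are not given: they have to be found in the camera images.
- stamp_1_mid (a point): One look-alike maker's stamp, upright, 91 mm tall: brass foot 27 mm diameter, tapering from 8 to 20 mm up; bead 23 mm diameter, 25 mm up; black handle, 16 mm thick 44 mm up, growing to its widest, 31 mm, 77 mm up (grasp about 75 mm up). 0.11 to 0.24 kg; the two differ by 35 g or more. This point: on its axis half-way up, 45.5 mm above its underside; z up
- stamp_2_mid (a point): The other look-alike maker's stamp, upright, 91 mm tall: brass foot 27 mm diameter, tapering from 8 to 20 mm up; bead 23 mm diameter, 25 mm up; black handle, 16 mm thick 44 mm up, growing to its widest, 31 mm, 77 mm up (grasp about 75 mm up). 0.11 to 0.24 kg; the two differ by 35 g or more. This point: on its axis half-way up, 45.5 mm above its underside; z up
- balance: Table balance, fixed, 260 mm long (y) and 95 mm wide (x), green pillar, brass beam. Origin: centre of its underside; z up. Two round steel pans, 84 mm across the rim, inner floor 66 mm across, rim 4 mm above it. Pans stay level and ride up or down 10 mm at most, very easily: a single stamp takes its pan down to the stop. Nothing between the pans is taller than 92 mm above the table
- pan_left_top (a point): Pan at the balance's +y end, 100 mm from its middle. This point: centre of the pan's inner floor, 78 mm above the table with the beam level; z up
- pan_right_top (a point): Pan at the balance's -y end, 100 mm from its middle. This point: centre of the pan's inner floor, 78 mm above the table with the beam level; z up
- beam (a joint): Beam of the balance, rad: 0 level, positive when pan_right is down and pan_left up, negative when pan_left is down; stops at -0.1 and 0.1. Weakly self-levelling; with a stamp on each pan it takes one or two seconds to tip, and the heavier stamp takes its side to the stop
- rack: Stamp rack, fixed: wooden base, x from -85 to +105 mm, 74 mm wide. Origin: on the table, under the slot's centre line. x: the way a stamp is slid in; z up. Floor 12 mm above the table. The wooden block at the far end carries the buffer and is adjustable; its place is NOT measured: a stamp's axis meets the buffer somewhere from x = 0 to +33 mm. Find it by feel
- set_down (a point): Point on the rack's open floor, 12 mm above the table, on the slot's centre line at rack x = -68 mm: set the stamp down here (its mid point is then 45.5 mm higher). Axes as the rack's. Open floor from rack x = -85 to -55 mm
- slot_mouth (a point): Point on the rack's floor at the beginning of the T-slot, rack x = -30 mm. Axes as the rack's. Brass guides flare out before it, from 54 mm apart at x = -52 mm. The slot is 31 mm wide for the foot; brass lips, 24 to 30 mm over the floor, leave a 26.4 mm gap, too narrow to lower the foot through. The slot is straight and ends at x = +40 mm. A foot pressed on the floor drags and tips the stamp
- buffer (a joint): How far the stiff buffer has been pushed in, m: 0 as found, 0.013 its hard end. An upright rubber-faced plate, 14 mm wide, 2 to 72 mm above the floor, that meets foot and handle together; it passes between fingers that grip along rack y. No spring: it resists with about 4.5 N all the way, with a clear step in force at first touch, and stays where it is pushed
- mug: Cream tea mug with a handle, 86 x 121 x 92 mm, bystander; origin at the centre of its underside
- dish: Small white salt dish, 70 mm across, 27 mm high, bystander; origin at the centre of its underside
- cup: Terracotta cup, 67 mm across, 69 mm high, bystander; origin at the centre of its underside
Things that resemble listed ones, but are neither listed nor needed, are in the scene too. Leave any red look-alike of the part that bears stamp_1_mid alone.

How it is judged:
On the way:
1. one stamp stands free on each pan and the beam has tipped towards the heavier ((((horizontal distance between stamp_1 and pan_left_top below 0.035 m and z of stamp_1_mid in the frame of pan_left_top between 0.04 and 0.051 m and angle between stamp_1's own z axis and vertical below 0.15 rad) and (horizontal distance between stamp_2 and pan_right_top below 0.035 m and z of stamp_2_mid in the frame of pan_right_top between 0.04 and 0.051 m and angle between stamp_2's own z axis and vertical below 0.15 rad) and value of joint beam above 0.05 rad) or ((horizontal distance between stamp_2 and pan_left_top below 0.035 m and z of stamp_2_mid in the frame of pan_left_top between 0.04 and 0.051 m and angle between stamp_2's own z axis and vertical below 0.15 rad) and (horizontal distance between stamp_1 and pan_right_top below 0.035 m and z of stamp_1_mid in the frame of pan_right_top between 0.04 and 0.051 m and angle between stamp_1's own z axis and vertical below 0.15 rad) and value of joint beam below -0.05 rad)) and contact force between each of the arm, the fingers and stamp_1 below 0.1 N and contact force between each of the arm, the fingers and stamp_2 below 0.1 N), for 0.3 s.
At the end, for the whole second after the job is handed in: Both released and at rest: the heavier stamp upright (0.12 rad) in the slot, foot on the floor (mid point 53 to 64 mm up), within 4 mm of the slot line, at rack x -5 to 55 mm, the buffer pushed in 3.5 to 9.5 mm; the lighter upright (0.15 rad) on a pan, within 35 mm of its centre (y of stamp_2_mid in the frame of rack between -0.004 and 0.004 m and x of stamp_2_mid in the frame of rack between -0.005 and 0.055 m and z of stamp_2_mid in the frame of rack between 0.053 and 0.064 m and angle between stamp_2's own z axis and vertical below 0.12 rad and value of joint buffer between 0.0035 and 0.0095 m and ((horizontal distance between stamp_1 and pan_left_top below 0.035 m and z of stamp_1_mid in the frame of pan_left_top between 0.04 and 0.051 m and angle between stamp_1's own z axis and vertical below 0.15 rad) or (horizontal distance between stamp_1 and pan_right_top below 0.035 m and z of stamp_1_mid in the frame of pan_right_top between 0.04 and 0.051 m and angle between stamp_1's own z axis and vertical below 0.15 rad)) and linear speed of each of stamp_1, stamp_2 below 0.02 m/s and contact force between the fingers and stamp_2 below 0.1 N); the robot touches nothing.
It fails at once if the buffer is rammed home (pressed in more than 12 mm) (value of joint buffer above 0.012 m).
It fails at once if the rack is loaded with more than 30 N (contact force between anything else and rack above 30 N).
It fails at once if a pan is loaded with more than 18 N (contact force between anything else and pan_left above 18 N or contact force between anything else and pan_right above 18 N).
It fails at once if a stamp is tipped over (angle between any of stamp_1, stamp_2's own z axis and vertical above 0.7 rad).
It fails at once if the mug, dish or cup is shifted more than 15 mm (distance of any of mug, dish, cup from where it was at the start of the episode above 0.015 m).
It also fails if it takes over 72 s, if anything falls off the work surface, if the arm or the gripper's body presses on something with over 40 N, if the wrist force passes 120 N, or if a joint passes its speed limit or range.

## Robot

A 6-joint arm with a two-finger parallel gripper is mounted at the origin on a cart in front of the work surface, level with it; the furniture and walls round the work are solid. World frame = base frame: x ahead of the robot, y to its left, z up, the work surface at z = 0. Lengths are in m, angles in rad, forces in N, time in s.
With the tool pointing down it reaches from about 0.25 to 0.775 m from the base axis. Payload 8.9 kg.
Tool frame: the origin (TCP) lies between the finger pads; the fingertips stand 25 mm ahead of it and the grasp point (between the pads) lies 6 mm ahead of it; y points along the fingers, x is the direction in which the jaws open and shut, and the axes are right-handed (so a half turn about y gives the same grasp; the last joint's range is limited). The gripper opens to 85 mm and grips with 20 to 120 N. Pads are 22 mm wide; open, the fingers measure 114 mm over their backs; the gripper's body (76 mm by 85 mm) begins 54 mm behind the grasp point. The pads swing forward as they close: fully open they stand 13 mm farther back than shut.
Start: joints at [-1.462, 0.291, -0.153, 1.127, 0, 1.431], TCP at [0.129, -0.509, 0.256] pointing down, gripper open.
Joint ranges: [-2.52, 2.52], [-0.91, 1.74], [-1.3, 1.37], [-1.96, 2.02], [-1.52, 1.47], [-3.14, 3.14]. Speed limits (rad/s): [2.22, 2.22, 2.79, 3.14, 3.14, 3.14].

## Interface

Orientations are given as a rotation vector (axis times angle).
In Python, from rig import env gives the robot as it stands. The module is installed in compiled form; this text tells all that it offers. Calls block until the motion is done:
- env.goto(position, orientation): joint-space move of the TCP to a pose.
- env.line_to(position, rate=0.15, orientation=None, stop_force=None): straight line of the TCP; orientation=None keeps the orientation; rate is the mean speed in m/s. With stop_force (N) it stops when the force on the tool has changed by that much, and returns True; else False.
- env.move_joints(angles): joint-space move.
- env.command_gripper(opening, effort=None): finger opening in m; effort is the grip in N (None keeps the last); returns when the fingers have stopped.
- env.sleep(seconds).
- env.solve_ik(position, orientation): joint angles nearest the present ones, or None.
- env.observe(): the state.
- env.read_camera(name): name is "scene" or "side" or "wrist"; returns the picture (420x560x3 uint8, red, green, blue); there is no depth.
- env.get_calibration(name): a dict with "fov_y" (degrees; the focal length in pixels is half the picture's height over the tangent of half this angle, whatever the lens; pixels are square), "cx", "cy" (the principal point, pixels), "camera_from_world" (4x4, takes a point from world to camera coordinates). Camera axes: x right, y down, z forward; pixel columns grow to the right and rows downward; lengths in m; the calibration is good to about 2 mm. A picture is of the moment at which its call begins: read the wrist's pose just before it. get_calibration takes no time and is no camera call; for the wrist camera it gives the pose at the moment of the call.
A pose or a line that the arm cannot do raises env.Unreachable and nothing moves.
- env.close_job(): hands the job in, once; it reports no verdict.
Trained networks look in the newest picture that a camera, given by its name, has taken for a name from the list of things; names that differ only in an ending like _2 or _b are one class to them, and where a whole thing is asked for, a point or a joint stands for the part that bears it (a point fixed in the world has none). Each returns a list of dicts, best first, with "p" (0 to 1); they miss things now and then, are a little off and sometimes report something else, mostly with a low value. They report only what shows in the picture. A call takes as long as a camera call. They do not tell look-alikes from the thing itself.
- env.spot_in(query, camera): "point" ([x, y, z] in m, in the coordinates of the camera as it stood for that picture, good to about 4 mm: the middle of the surface that is visible of it).
- env.tip_of(query, camera): "point" ([x, y, z] in m, in the coordinates of the camera as it stood for that picture, good to about 4 mm: a listed point, or the origin of a listed thing).
The state is a dict: "time": time; "joint_positions": joint angles; "joint_velocities": joint speeds; "joint_efforts": joint torques, N m; "position": TCP position; "orientation": TCP orientation; "force": force on the tool from outside, world axes, zero at the start; "moment": the same for the moment, N m; "gripper_width": finger opening in m.
Only numpy, scipy, OpenCV 4.12 (cv2) and the standard library are available. Lean on these libraries where they do the work, as an engineer would, in place of code of your own. Each camera call takes 0.05 s, during which the arm holds its last target.

## Working session

There is one attempt and no reset: what is moved stays moved. The work goes in short steps, each a Python script; the robot and the scene stay as the last script left them, time stands still between calls to the robot, and variables do not carry over. Pictures are saved under pics/ and viewed, and the job is handed in when it is done.

```bash
mkdir -p pics; cat > h.py <<'E'
import numpy as np, cv2
from rig import env
def snap(cam,fn):
    im=env.read_camera(cam); cv2.imwrite('pics/'+fn,im[:,:,::-1]); return im
def w2p(P,c):
    q=(c["camera_from_world"]@np.append(P,1))[:3]; f=210/np.tan(np.radians(c["fov_y"])/2)
    return c["cx"]+f*q[0]/q[2], c["cy"]+f*q[1]/q[2]
def c2w(p,c):
    return (np.linalg.inv(c["camera_from_world"])@np.append(p,1))[:3]
E
python3 - <<'E'
from h import *
for cam in ["scene","side","wrist"]:
    snap(cam,cam+'0.png'); c=env.get_calibration(cam); print(cam,c["fov_y"],np.linalg.inv(c["camera_from_world"]).round(3).tolist())
    for q in ["stamp_1_mid","balance","pan_left_top","pan_right_top","rack","set_down","slot_mouth","buffer","mug","dish","cup"]:
        for r in env.tip_of(q,cam)[:4]:
            print(q,round(r["p"],2),c2w(r["point"],c).round(3),np.round(w2p(c2w(r["point"],c),c)))
s=env.observe();print(s["time"],s["orientation"],s["force"])
E
```

```text
scene 45.07011294740335 [[-0.788, -0.377, 0.487, 0.004], [-0.615, 0.477, -0.627, 0.724], [0.004, -0.794, -0.608, 0.813], [0.0, 0.0, 0.0, 1.0]]
stamp_1_mid 0.64 [ 0.48  -0.096  0.049] [331. 230.]
stamp_1_mid 0.57 [ 0.421 -0.149  0.043] [364. 231.]
balance 0.85 [0.611 0.024 0.001] [258. 249.]
pan_left_top 0.76 [0.609 0.123 0.081] [229. 245.]
pan_right_top 0.88 [ 0.609 -0.081  0.077] [285. 203.]
rack 0.74 [0.502 0.295 0.002] [212. 341.]
set_down 0.87 [0.439 0.296 0.011] [235. 355.]
set_down 0.69 [ 0.478 -0.305  0.046] [375. 192.]
slot_mouth 0.93 [0.472 0.291 0.011] [224. 345.]Traceback (most recent call last):
  File "<stdin>", line 5, in <module>
ValueError: it knows: balance, cup, dish, mug, pan_left_top, pan_right_top, rack, set_down, slot_mouth, stamp_1_mid, stamp_2_mid
```

```bash
python3 - <<'E'
from h import *
for cam in ["scene","side","wrist"]:
    snap(cam,cam+'1.png'); c=env.get_calibration(cam); print(cam,c["fov_y"],np.linalg.inv(c["camera_from_world"])[:3].round(3).tolist())
    for q in ["stamp_1_mid","balance","pan_left_top","pan_right_top","rack","set_down","slot_mouth","mug","dish","cup"]:
        for r in env.tip_of(q,cam)[:4]:
            print(q,round(r["p"],2),c2w(r["point"],c).round(3),np.round(w2p(c2w(r["point"],c),c)))
s=env.observe();print(s["time"],s["orientation"],s["force"])
E
```

```text
scene 45.07011294740335 [[-0.788, -0.377, 0.487, 0.004], [-0.615, 0.477, -0.627, 0.724], [0.004, -0.794, -0.608, 0.813]]
stamp_1_mid 0.66 [ 0.48  -0.097  0.051] [332. 229.]
balance 0.79 [ 0.61   0.024 -0.002] [258. 249.]
pan_left_top 0.78 [0.609 0.124 0.082] [229. 245.]
pan_right_top 0.97 [ 0.607 -0.083  0.075] [286. 204.]
pan_right_top 0.46 [0.436 0.292 0.012] [238. 355.]
rack 0.68 [0.499 0.296 0.002] [213. 343.]
set_down 0.76 [0.435 0.295 0.011] [237. 356.]
set_down 0.63 [ 0.753 -0.073  0.002] [240. 208.]
slot_mouth 0.82 [0.473 0.293 0.012] [223. 345.]
slot_mouth 0.65 [ 0.419 -0.15   0.045] [365. 230.]
mug 0.68 [0.433 0.075 0.001] [305. 294.]
mug 0.44 [0.607 0.023 0.002] [259. 249.]
dish 0.89 [0.745 0.088 0.   ] [199. 240.]
cup 0.83 [ 0.748 -0.073  0.003] [241. 208.]
side 48.448047514543035 [[-0.947, -0.194, 0.256, 0.338], [-0.321, 0.513, -0.796, 0.808], [0.023, -0.836, -0.548, 0.623]]
stamp_1_mid 0.89 [ 0.482 -0.096  0.045] [341. 206.]
stamp_1_mid 0.79 [ 0.417 -0.149  0.047] [373. 199.]
balance 0.63 [ 0.601  0.018 -0.004] [276. 240.]
pan_left_top 0.8 [0.605 0.117 0.077] [258. 235.]
pan_right_top 0.71 [ 0.596 -0.083  0.077] [293. 187.]
rack 0.7 [0.505 0.294 0.001] [276. 341.]
rack 0.7 [0.477 0.292 0.013] [292. 340.]
set_down 0.81 [0.437 0.289 0.013] [316. 345.]
slot_mouth 0.88 [0.475 0.293 0.012] [293. 341.]
mug 0.82 [ 0.43   0.073 -0.001] [346. 272.]
dish 0.95 [0.752 0.084 0.005] [201. 239.]
cup 0.57 [ 0.752 -0.068 -0.001] [229. 206.]
cup 0.55 [0.508 0.293 0.001] [274. 341.]
wrist 65.03534846957544 [[0.245, -0.927, -0.284, 0.2], [-0.97, -0.234, -0.071, -0.49], [-0.0, 0.292, -0.956, 0.375]]
2.05 [-1.31625589  1.02477744 -1.02475993] [-0.17841016  0.22959184 -0.3956635 ]
```

View pics/scene0.png

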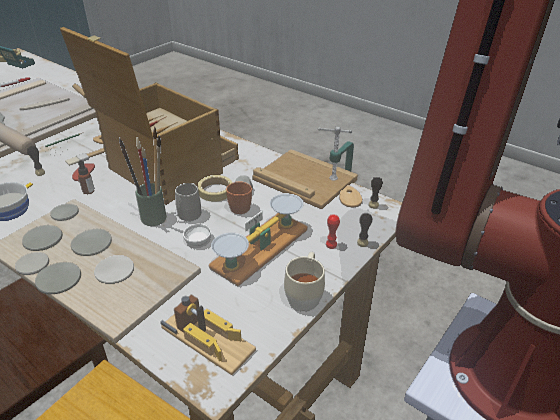

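```bash
python3 - <<'E'
import cv2
a=cv2.imread('pics/scene0.png')[170:270,290:400]; b=cv2.imread('pics/scene0.png')[180:380,150:340]
s=cv2.imread('pics/side1.png')
cv2.imwrite('pics/c1.png',cv2.resize(a,None,fx=5,fy=5,interpolation=2)[:500])
cv2.imwrite('pics/c2.png',cv2.resize(b,None,fx=3,fy=3,interpolation=2))
from scipy.spatial.transform import Rotation as R
print(R.from_rotvec([-1.31625589,1.02477744,-1.02475993]).as_matrix().round(3))
E
```

```text
[[ 0.245 -0.     0.969]
 [-0.969  0.     0.245]
 [-0.    -1.    -0.   ]]
```

View pics/c1.png

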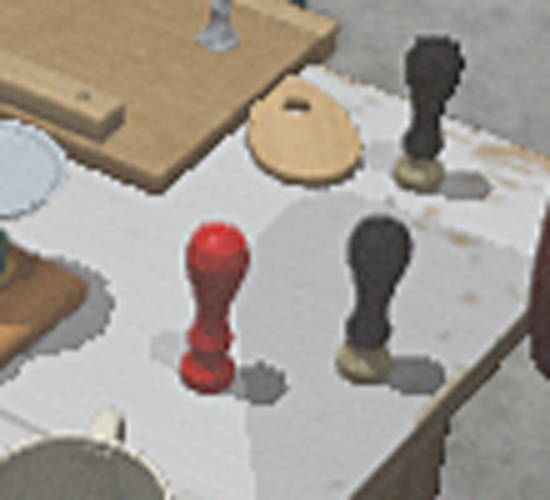

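View pics/side1.png

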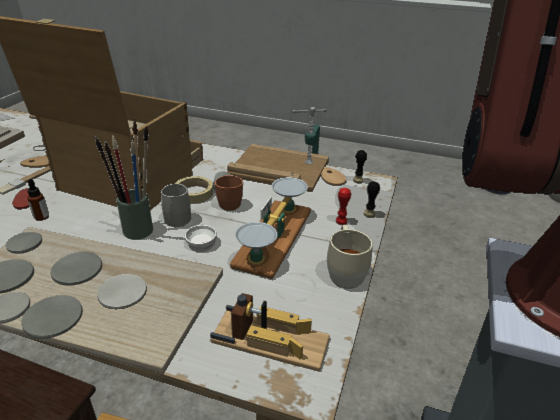

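View pics/c2.png

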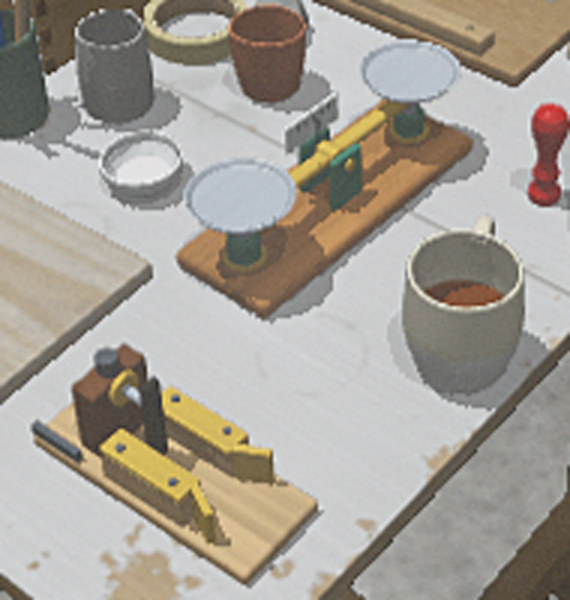

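Candidates (scene pixels): black stamp A (365,231), black stamp B (376,192), red look-alike (332,230), which I leave alone. The crop confirms that the two black-handled, brass-footed ones are the pair. I'll refine their positions with the wrist camera.

```bash
cat >> h.py <<'E'
from scipy.spatial.transform import Rotation as Rot
def ori(yaw=0.0):   # jaws along y (yaw=0), fingers down
    M=np.array([[0,0,1],[-1,0,0],[0,-1,0]],float)
    return (Rot.from_euler('z',yaw)*Rot.from_matrix(M)).as_rotvec()
def look(fn,qs,n=4):
    c=env.get_calibration("wrist"); snap("wrist",fn)
    for q in qs:
        for r in env.tip_of(q,"wrist")[:n]:
            P=c2w(r["point"],c); print(q,round(r["p"],2),P.round(4),np.round(w2p(P,c)))
    return c
def st():
    s=env.observe(); print("t",round(s["time"],2),"pos",np.round(s["position"],4),"F",np.round(s["force"],2),"w",round(s["gripper_width"],4)); return s
def ray(px,z,c):
    f=210/np.tan(np.radians(c["fov_y"])/2); T=np.linalg.inv(c["camera_from_world"])
    d=T[:3,:3]@np.array([(px[0]-c["cx"])/f,(px[1]-c["cy"])/f,1]); o=T[:3,3]; return o+d*(z-o[2])/d[2]
E
python3 - <<'E'
from h import *
c=env.get_calibration("scene"); print("vise base",ray((337,190),0.02,c),"B foot",ray((373,206),0.005,c),"A foot",ray((362,243),.005,c))
env.goto([0.43,-0.22,0.30],ori()); st()
look('w1.png',["stamp_1_mid"]); st()
E
```

```text
vise base [ 0.58167976 -0.28244969  0.02      ] B foot [ 0.47544371 -0.29768763  0.005     ] A foot [ 0.42046455 -0.14668346  0.005     ]
t 3.6 pos [ 0.4297 -0.2206  0.2999] F [-0.56 -1.13  0.36] w 0.0855
stamp_1_mid 0.94 [ 0.4197 -0.1521  0.0435] [215. 185.]
stamp_1_mid 0.88 [ 0.4744 -0.0969  0.0498] [161. 138.]
t 3.7 pos [ 0.4296 -0.2208  0.2998] F [ 0.21 -0.71 -1.03] w 0.0852
```

View pics/w1.png

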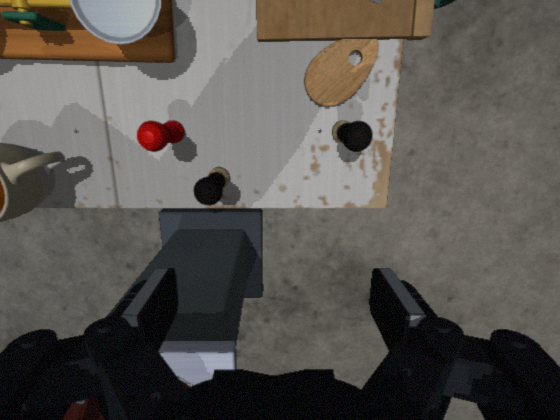

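```bash
python3 - <<'E'
from h import *
c=env.get_calibration("wrist")
for z in(.077,):
  print("A",ray((209,189),z,c),"B",ray((357,136),z,c)); print('Afoot',ray((220,177),.01,c),'Bfoot',ray((341,131),.01,c))
c=env.get_calibration("scene")
for z in (.1,.15,.2): print(ray((338,130),z,c), ray((352,145),z,c))
s=env.get_calibration("side")
for z in (.1,.15,.2): print(ray((312,110),z,s), ray((315,128),z,s))
print(ray((309,162),.02,s))
print(env.observe()["joint_positions"])
for y in (0,1.57,-1.57): print(env.solve_ik([.477,-.3,.081],ori(y)))
for y in (0,1.57,-1.57): print(env.solve_ik([.608,.12,.16],ori(y)),env.solve_ik([.606,-.08,.16],ori(y)))
E
```

```text
A [ 0.42328482 -0.1517021   0.077     ] B [ 0.47807134 -0.30501888  0.077     ]
Afoot [ 0.42295786 -0.15302547  0.01      ] Bfoot [ 0.47899433 -0.30192314  0.01      ]
[ 0.69122935 -0.44727937  0.1       ] [ 0.6116942 -0.396323   0.1      ]
[ 0.64303914 -0.36515152  0.15      ] [ 0.56908084 -0.31776811  0.15      ]
[ 0.59484893 -0.28302366  0.2       ] [ 0.52646749 -0.23921322  0.2       ]
[ 0.67003077 -0.50895876  0.1       ] [ 0.62567271 -0.38029881  0.1       ]
[ 0.6382733  -0.38317254  0.15      ] [ 0.59815281 -0.26680362  0.15      ]
[ 0.60651583 -0.25738632  0.2       ] [ 0.57063292 -0.15330844  0.2       ]
[ 0.62314046 -0.32615506  0.02      ]
[-6.26126684e-01  1.89254419e-01 -1.72153791e-01  1.20959869e+00
 -1.30238095e-04  2.51672034e+00]
[-6.91155269e-01  5.17736951e-01 -3.03684998e-01  7.49374378e-01
  4.44089210e-16  2.45043738e+00]
[-0.69115527  0.51773695 -0.303685    0.74937438  0.          0.88043738]
[-0.69115527  0.51773695 -0.303685    0.74937438  0.         -2.26274792]
[ 0.07695886  0.53290892 -0.03974745  0.99813995  0.         -3.06463379] [-0.25080108  0.51757517 -0.06610552  0.98711565  0.          2.89079157]
[ 0.07695886  0.53290892 -0.03974745  0.99813995  0.          1.64855152] [-0.25080108  0.51757517 -0.06610552  0.98711565  0.          1.32079157]
[ 0.07695886  0.53290892 -0.03974745  0.99813995  0.         -1.49463379] [-0.25080108  0.51757517 -0.06610552  0.98711565  0.         -1.82239373]
```

```bash
python3 - <<'E'
from h import *
o=ori(np.pi)
env.goto([0.4225,-0.152,0.20],o)
env.command_gripper(0.06)
print(env.line_to([0.4225,-0.152,0.081],rate=0.12,stop_force=8)); st()
env.command_gripper(0.0,30); s=st()
env.line_to([0.4225,-0.152,0.14],rate=0.15); st()
look('w2.png',["stamp_1_mid"],2)
E
```

```text
False
t 7.78 pos [ 0.4229 -0.1522  0.0815] F [ 0.7  -0.13 -0.23] w 0.06
t 8.17 pos [ 0.4231 -0.1523  0.0816] F [-0.11  0.84  5.48] w 0.0279
t 8.71 pos [ 0.4224 -0.1519  0.1396] F [-0.81  0.24 -0.77] w 0.0281
stamp_1_mid 0.97 [ 0.4209 -0.1522  0.1007] [271. 257.]
stamp_1_mid 0.97 [ 0.475  -0.1006  0.0492] [344. 295.]
```

View pics/w2.png

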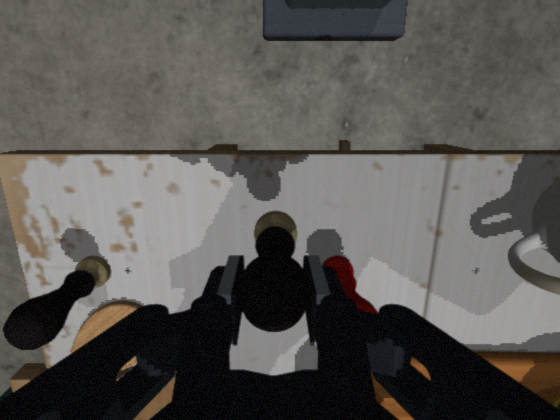

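```bash
python3 - <<'E'
from h import *
o=ori(np.pi)
env.line_to([0.4225,-0.152,0.25],rate=0.25)
env.goto([0.607,0.121,0.25],o); st()
look('w3.png',["pan_left_top","pan_right_top"],2)
E
```

```text
t 10.65 pos [0.6067 0.1198 0.2497] F [-0.   -0.37 -1.09] w 0.0281
pan_left_top 0.63 [0.6077 0.1219 0.0759] [275. 197.]
pan_right_top 0.72 [0.6063 0.1174 0.2128] [267. 261.]
pan_right_top 0.61 [ 0.6064 -0.0809  0.0799] [ 51. 197.]
```

View pics/w3.png

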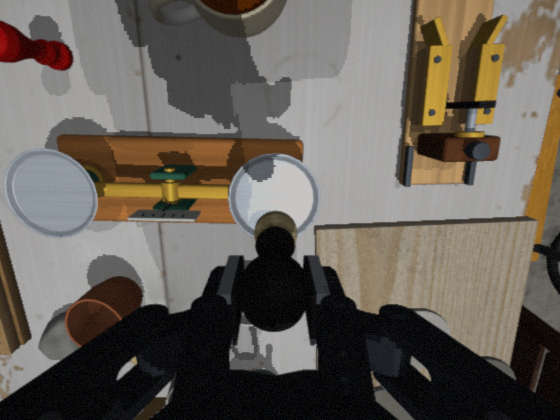

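```bash
python3 - <<'E'
from h import *
env.line_to([0.607,0.121,0.167],rate=0.15); st()
print(env.line_to([0.607,0.121,0.151],rate=0.03,stop_force=5)); s=st()
env.command_gripper(0.06); st()
env.line_to([0.607,0.121,0.25],rate=0.15)
snap("side","s2.png");look('w4.png',["stamp_1_mid"],2)
E
```

```text
t 11.5 pos [0.6075 0.1208 0.1679] F [ 0.02 -0.18 -0.72] w 0.028
False
t 12.18 pos [0.6069 0.121  0.1509] F [-0.3   0.05 -1.43] w 0.0279
t 12.59 pos [0.6071 0.121  0.1511] F [-0.49  0.22  0.17] w 0.06
stamp_1_mid 0.84 [0.6052 0.1189 0.1101] [270. 205.]
stamp_1_mid 0.63 [ 0.475  -0.0995  0.0508] [19. 43.]
```

View pics/w4.png

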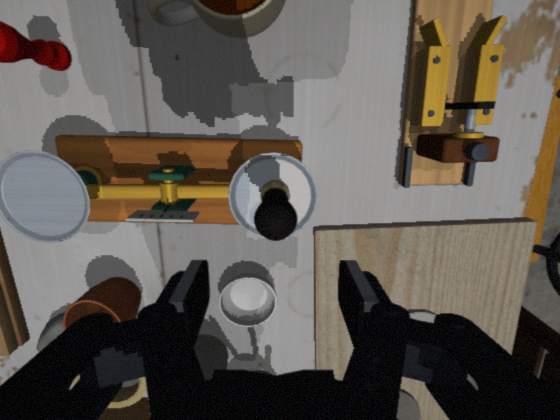

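View pics/s2.png

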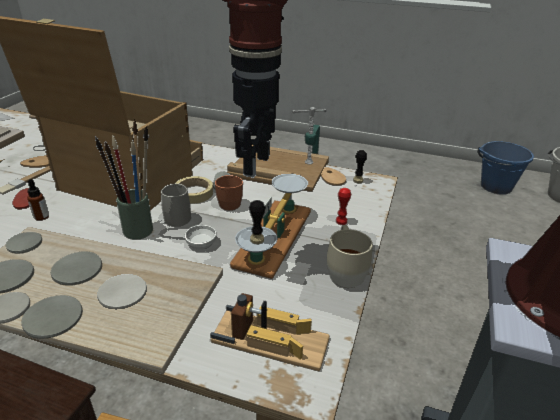

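The wrist view shows stamp A upright on the left pan (275,205), and the right pan is up. Stamp B goes next.

```bash
python3 - <<'E'
from h import *
o=ori(np.pi)
env.goto([0.478,-0.303,0.26],o)
env.line_to([0.478,-0.304,0.20],rate=0.2)
c=look('w5.png',["stamp_1_mid"],2)
E
```

```text
stamp_1_mid 0.69 [ 0.4789 -0.1004  0.0497] [511. 203.]
```

View pics/w5.png

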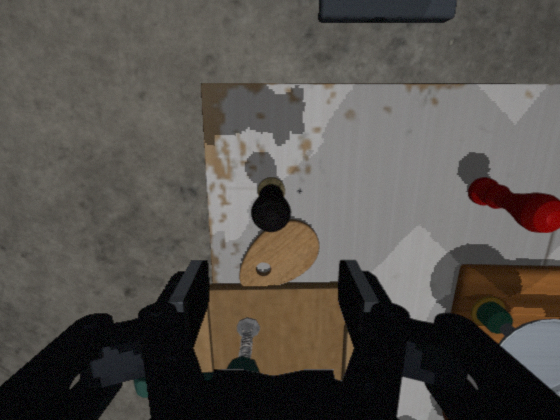

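```bash
python3 - <<'E'
from h import *
c=env.get_calibration("wrist")
P=ray((271,210),.077,c); print(P,ray((271,187),.012,c))
x,y=(np.array([.478,-.304])+P[:2])/2
print(env.line_to([x,y,0.081],rate=0.12,stop_force=8)); st()
env.command_gripper(0.0,30); st()
env.line_to([x,y,0.25],rate=0.25); st()
env.goto([0.606,-0.081,0.26],ori(np.pi)); st()
look('w6.png',["pan_right_top","stamp_1_mid"],2)
E
```

```text
[ 0.47785804 -0.3053886   0.077     ] [ 0.47467338 -0.30588317  0.012     ]
False
t 16.87 pos [ 0.4784 -0.3051  0.0817] F [ 0.73 -0.49  0.06] w 0.0606
t 17.26 pos [ 0.4784 -0.3051  0.0817] F [-1.37  0.87  5.92] w 0.0284
t 18.08 pos [ 0.4773 -0.3042  0.2486] F [-0.29  0.03 -1.95] w 0.0283
t 19.09 pos [ 0.6055 -0.082   0.2593] F [ 0.2  -0.14 -2.25] w 0.0283
pan_right_top 0.58 [ 0.6031 -0.0803  0.0901] [274. 195.]
stamp_1_mid 0.98 [ 0.4766 -0.0955  0.0516] [257.  48.]
stamp_1_mid 0.85 [0.6059 0.1218 0.1103] [514. 203.]
```

View pics/w6.png

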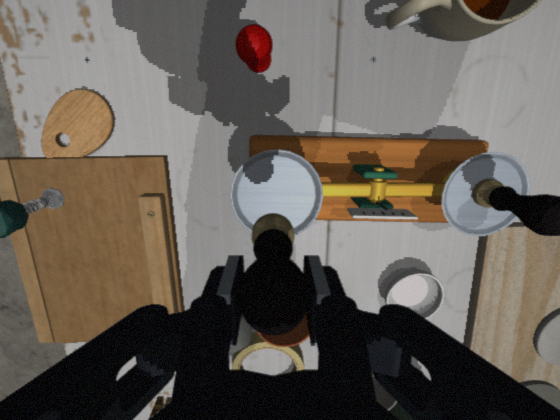

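```bash
python3 - <<'E'
from h import *
env.line_to([0.605,-0.081,0.176],rate=0.15)
print(env.line_to([0.605,-0.081,0.162],rate=0.03,stop_force=6)); st()
env.command_gripper(0.06); st()
env.line_to([0.605,-0.081,0.25],rate=0.12)
env.sleep(1.2)
c=look('w7.png',["stamp_1_mid","pan_right_top","pan_left_top"],3)
for cam in("side","scene"):
    snap(cam,cam+'3.png'); c=env.get_calibration(cam)
    for q in ["stamp_1_mid","pan_left_top","pan_right_top"]:
        for r in env.tip_of(q,cam)[:4]: print(cam,q,round(r["p"],2),c2w(r["point"],c).round(3))
st()
a=cv2.imread('pics/side3.png')[130:290,200:360]; cv2.imwrite('pics/s3c.png',cv2.resize(a,None,fx=3.5,fy=3.5,interpolation=2))
E
```

```text
False
t 20.57 pos [ 0.605 -0.081  0.162] F [-0.47 -0.89 -1.61] w 0.0281
t 20.98 pos [ 0.605  -0.081   0.1621] F [ 0.35 -0.2  -0.32] w 0.0603
stamp_1_mid 0.97 [0.6063 0.1218 0.1291] [538. 214.]
stamp_1_mid 0.73 [ 0.4748 -0.098   0.0516] [253.  44.]
pan_right_top 0.57 [ 0.6061 -0.0786  0.0706] [275. 195.]
pan_left_top 0.95 [0.6075 0.1241 0.089 ] [505. 202.]
pan_left_top 0.38 [0.4352 0.0723 0.0026] [429.   9.]
pan_left_top 0.2 [0.7487 0.0905 0.0009] [409. 291.]
side stamp_1_mid 0.86 [0.6   0.124 0.138]
side stamp_1_mid 0.59 [ 0.482 -0.093  0.046]
side pan_left_top 0.71 [0.604 0.117 0.086]
side pan_right_top 0.78 [ 0.601 -0.08   0.069]
scene stamp_1_mid 0.85 [0.601 0.12  0.131]
scene stamp_1_mid 0.73 [ 0.482 -0.096  0.049]
scene pan_left_top 0.76 [0.612 0.122 0.087]
scene pan_right_top 0.92 [ 0.606 -0.083  0.065]
t 23.66 pos [ 0.605 -0.081  0.25 ] F [ 0.17 -0.79  0.26] w 0.0602
```

View pics/s3c.png

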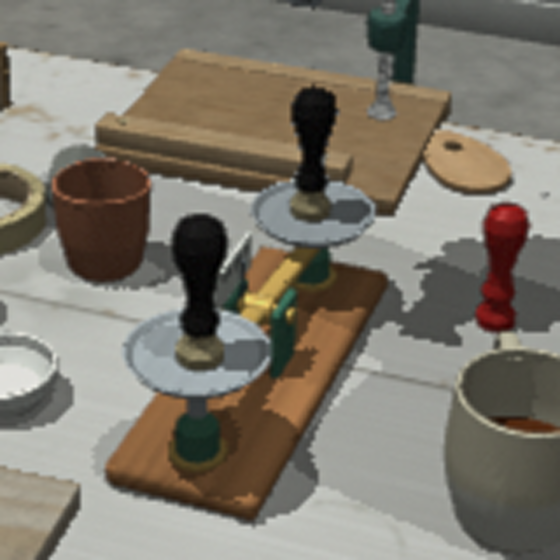

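View pics/w7.png

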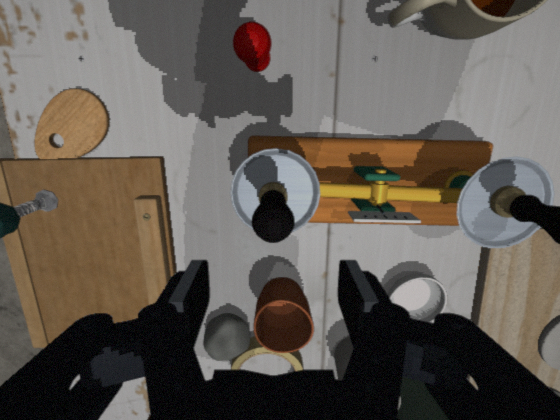

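The beam has tipped to the right: right pan z≈0.068, left ≈0.088. So stamp B (right pan) is heavier. Before picking it up, I'll take a measuring look at the rack.

```bash
python3 - <<'E'
from h import *
env.goto([0.46,0.293,0.26],ori(np.pi)); env.sleep(0.3); st()
c=look('w8.png',["rack","set_down","slot_mouth"],2)
import pickle; pickle.dump(c,open('cw8.pkl','wb'))
a=cv2.imread('pics/w8.png'); cv2.imwrite('pics/w8c.png',cv2.resize(a[60:300,150:410],None,fx=2.4,fy=2.4,interpolation=2))
E
```

```text
t 25.44 pos [0.4604 0.2925 0.2599] F [-0.95 -0.48 -0.28] w 0.0599
rack 0.65 [0.5058 0.2929 0.002 ] [273. 215.]
set_down 0.75 [0.4366 0.2914 0.0136] [272. 159.]
slot_mouth 0.6 [0.4788 0.2961 0.0139] [276. 196.]
```

View pics/w8.png

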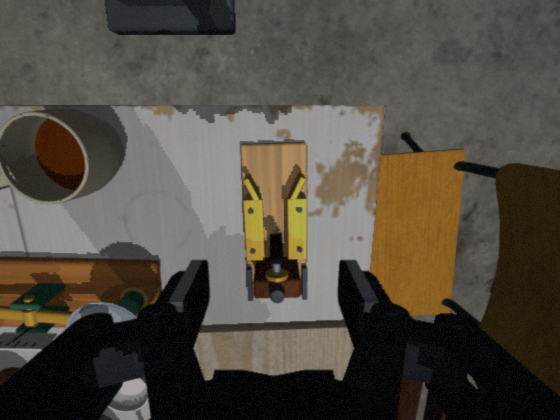

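View pics/w8c.png

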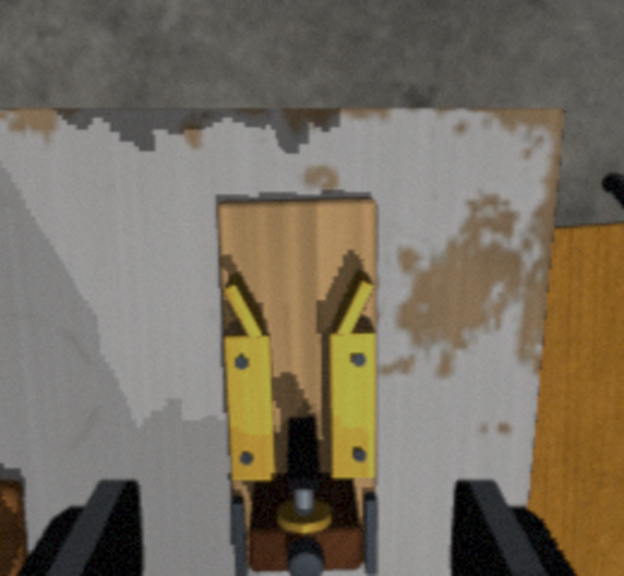

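```bash
python3 - <<'E'
from h import *
import pickle; c=pickle.load(open('cw8.pkl','rb'))
a=cv2.imread('pics/w8.png').astype(float); b,g,r=a[...,0],a[...,1],a[...,2]
Y=((r>120)&(g>100)&(b<0.45*g)).astype(float)
pts=[]
for row in range(204,256,3):
    # subpixel using blue/green ratio
    xs=np.where(Y[row,235:320])[0]+235
    d=np.diff(xs); k=np.argmax(d); l,rr=xs[k],xs[k+1]
    L=ray((l+.5,row),.042,c);Rr=ray((rr-.5,row),.042,c); lo=ray((xs[0]-.5,row),.042,c); ro=ray((xs[-1]+.5,row),.042,c)
    pts.append(((L[0]+Rr[0])/2,(L[1]+Rr[1])/2)); print(row,xs[0],l,rr,xs[-1],"gap",round(L[1]-Rr[1],4),"mid",np.round(pts[-1],4),"outer mid",round((lo[1]+ro[1])/2,4), 'w',round(lo[1]-ro[1],4))
p=np.array(pts); print(np.polyfit(p[:,0],p[:,1],1))
print("base corners", [ray(q,.012,c).round(4) for q in ((240.5,143),(307,143),)])
print("block/rods",ray((250,300),.012,c),ray((304,298),.012,c))
E
```

```text
204 244 261 288 305 gap -0.0276 mid [0.4807 0.2945] outer mid 0.2945 w -0.0658
207 244 262 288 305 gap -0.0266 mid [0.4841 0.2951] outer mid 0.2945 w -0.066
210 244 261 288 305 gap -0.0278 mid [0.4874 0.2945] outer mid 0.2945 w -0.0662
213 244 262 288 305 gap -0.0268 mid [0.4908 0.2951] outer mid 0.2945 w -0.0664
216 244 262 288 305 gap -0.0268 mid [0.4941 0.2951] outer mid 0.2945 w -0.0666
219 245 262 288 305 gap -0.0269 mid [0.4975 0.2951] outer mid 0.2951 w -0.0657
222 245 262 288 305 gap -0.027 mid [0.5009 0.2951] outer mid 0.2951 w -0.0659
225 245 262 288 305 gap -0.0271 mid [0.5044 0.2951] outer mid 0.2951 w -0.0661
228 245 262 288 305 gap -0.0271 mid [0.5078 0.2951] outer mid 0.2951 w -0.0662
231 246 262 288 305 gap -0.0272 mid [0.5113 0.2951] outer mid 0.2956 w -0.0653
234 246 263 288 305 gap -0.0262 mid [0.5148 0.2956] outer mid 0.2956 w -0.0655
237 246 263 288 305 gap -0.0263 mid [0.5183 0.2956] outer mid 0.2956 w -0.0657
240 246 263 289 305 gap -0.0275 mid [0.5218 0.2962] outer mid 0.2956 w -0.0659
243 246 263 289 305 gap -0.0275 mid [0.5254 0.2962] outer mid 0.2956 w -0.0661
246 246 263 289 305 gap -0.0276 mid [0.529  0.2962] outer mid 0.2956 w -0.0663
249 247 263 289 305 gap -0.0277 mid [0.5325 0.2962] outer mid 0.2962 w -0.0654
252 247 263 289 305 gap -0.0278 mid [0.5362 0.2962] outer mid 0.2962 w -0.0656
255 247 263 289 305 gap -0.0279 mid [0.5398 0.2962] outer mid 0.2962 w -0.0657
[0.02959828 0.28034532]
base corners [array([0.4198, 0.2575, 0.012 ]), array([0.4199, 0.3303, 0.012 ])]
block/rods [0.61575916 0.26348308 0.012     ] [0.61299227 0.33192013 0.012     ]
```

```bash
python3 - <<'E'
from h import *
c=dict(env.get_calibration("wrist"))
o=ori(np.pi+0.027)
env.goto([0.605,-0.081,0.27],o)
c=look('w9.png',["pan_right_top","pan_left_top"],1)
E
```

```text
pan_right_top 0.59 [ 0.6078 -0.0841  0.0692] [268. 192.]
pan_left_top 0.8 [0.604  0.1247 0.0879] [489. 198.]
```

View pics/w9.png

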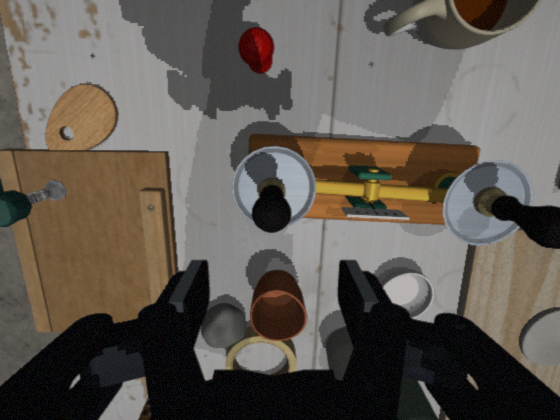

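```bash
python3 - <<'E'
from h import *
o=ori(np.pi+0.027)
c=env.get_calibration("wrist"); P=ray((271,211),.145,c); print(P)
x,y=(np.array([.605,-.081])+P[:2])/2
print(env.line_to([x,y,0.16],rate=0.15,stop_force=8))
print(env.line_to([x,y,0.1495],rate=0.05,stop_force=6)); st()
env.command_gripper(0.0,25); st()
env.line_to([x,y,0.176],rate=0.03); st()
env.command_gripper(0.0,50)
env.line_to([x,y,0.33],rate=0.25); st()
env.goto([0.437,0.2932,0.33],o); st()
snap("side","s4.png")
look('w10.png',["stamp_1_mid","set_down"],2)
E
```

```text
[ 0.6047691  -0.08074187  0.145     ]
False
False
t 28.52 pos [ 0.6047 -0.0808  0.1493] F [ 0.01 -0.22  0.06] w 0.0598
t 28.91 pos [ 0.6052 -0.081   0.1499] F [-0.87 -0.99  2.2 ] w 0.0286
t 29.94 pos [ 0.6047 -0.0809  0.1758] F [ 0.49 -0.18 -3.26] w 0.0283
t 30.93 pos [ 0.6045 -0.0808  0.3287] F [ 0.06 -0.43 -2.25] w 0.0277
t 32.44 pos [0.4376 0.2926 0.3298] F [ 0.45 -0.36 -2.47] w 0.0273
stamp_1_mid 0.86 [0.6037 0.1202 0.1087] [125. 317.]
stamp_1_mid 0.42 [0.433  0.0719 0.0035] [109. 160.]
set_down 0.79 [0.4367 0.292  0.0145] [272. 168.]
```

View pics/w10.png

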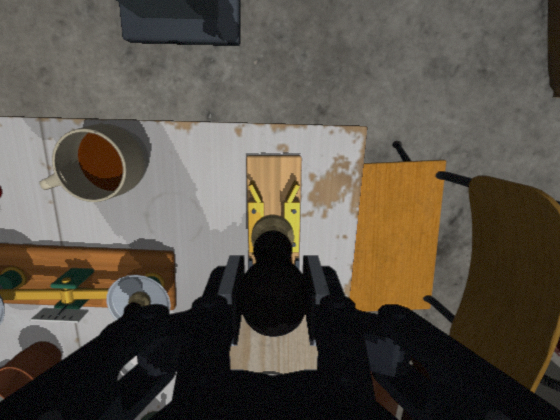

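View pics/s4.png

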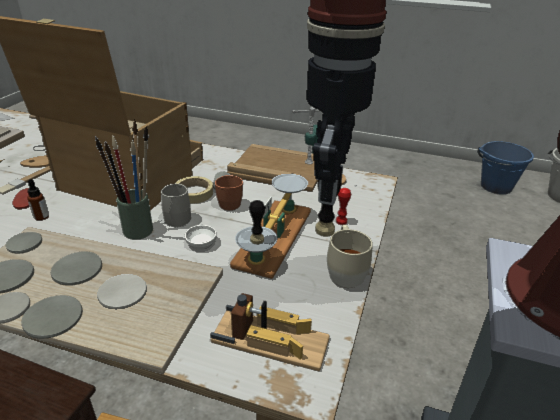

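```bash
python3 - <<'E'
from h import *
yl=lambda x: 0.2951+0.027*(x-0.5)
x=0.436; y=yl(x); print(y)
env.line_to([x,y,0.115],rate=0.2)
env.sleep(0.1); st()
print(env.line_to([x,y,0.089],rate=0.02,stop_force=3.5)); s=st()
snap("scene","sc5.png")
env.command_gripper(0.05); st()
snap("side","s5.png")
a=cv2.imread('pics/side1.png')
b=cv2.imread('pics/s5.png')[250:370,180:340]; d=cv2.imread('pics/sc5.png')[270:390,130:290]
cv2.imwrite('pics/sd.png',np.hstack([cv2.resize(b,None,fx=2.5,fy=2.5,interpolation=2)[:, :400],cv2.resize(d,None,fx=2.5,fy=2.5,interpolation=2)[:,:400]]))
look('w11.png',["stamp_1_mid","set_down"],2)
E
```

```text
0.29337199999999997
t 33.97 pos [0.4367 0.2937 0.1161] F [ 0.6  -0.21 -1.36] w 0.0277
True
t 34.93 pos [0.4361 0.2933 0.094 ] F [-0.31  0.5   5.18] w 0.0274
t 35.33 pos [0.4352 0.293  0.0933] F [-0.47  0.44  0.3 ] w 0.05
```

View pics/sd.png

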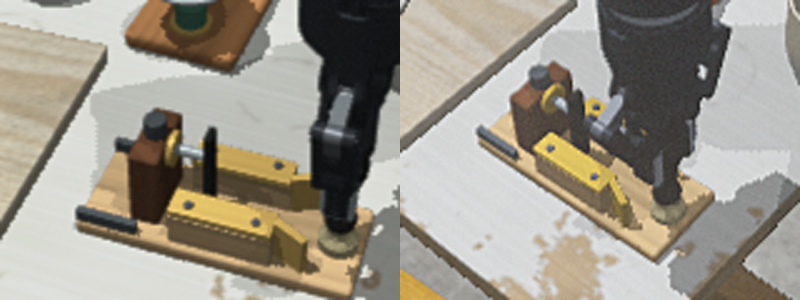

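View pics/w11.png

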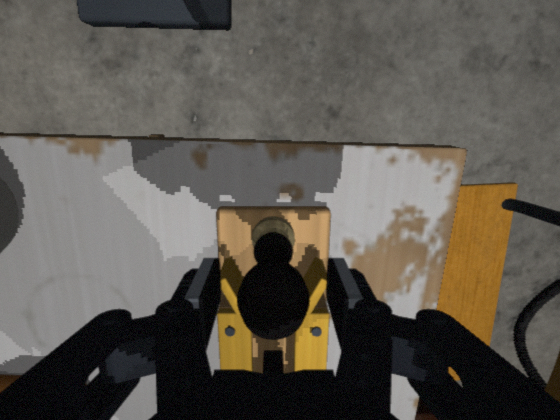

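```bash
python3 - <<'E'
from h import *
import pickle
c=pickle.load(open('cw8.pkl','rb'))
for r in (233,235,237): print(ray((275,r),.084,c))
yl=lambda x: 0.2951+0.027*(x-0.5)
env.command_gripper(0.0,30); s=st()
p=np.array(s["position"]); 
env.line_to([p[0],yl(p[0]),0.0952],rate=0.02); env.sleep(0.15); st()
env.command_gripper(0.0,50)
env.sleep(.1); st()
r=env.line_to([0.478,yl(0.478),0.0952],rate=0.06,stop_force=4); print(r); st()
E
```

```text
[0.49761281 0.29484976 0.084     ]
[0.49965581 0.29484939 0.084     ]
[0.50170658 0.29484902 0.084     ]
t 35.86 pos [0.4354 0.293  0.0936] F [-0.96 -0.81  3.8 ] w 0.0281
t 36.26 pos [0.4352 0.2933 0.095 ] F [ 0.77  0.02 -2.28] w 0.0283
t 36.58 pos [0.4354 0.2933 0.0952] F [ 0.03  0.43 -2.51] w 0.0272
False
t 37.43 pos [0.4776 0.2944 0.095 ] F [-0.65  1.08 -2.12] w 0.0275
```

```bash
python3 - <<'E'
from h import *
yl=lambda x: 0.2951+0.027*(x-0.5)
print(env.line_to([0.495,yl(0.495),0.0952],rate=0.03,stop_force=3.2)); s=st()
F0=np.mean([(env.sleep(0.03),env.observe()["force"])[1] for _ in range(6)],0); print(F0.round(2))
if s["position"][0]>0.493:
    r=env.line_to([0.545,yl(0.545),0.0952],rate=0.02,stop_force=3.2); print(r); st()
    F=np.mean([(env.sleep(0.03),env.observe()["force"])[1] for _ in range(6)],0); print(F.round(2)); st()
E
```

```text
False
t 38.15 pos [0.4949 0.2949 0.0951] F [ 0.26 -0.13 -1.7 ] w 0.0273
[ 0.04 -0.08 -2.22]
True
t 39.41 pos [0.5088 0.2951 0.0944] F [ 0.02 -0.32 -2.38] w 0.0274
[-0.13  0.34 -2.25]
t 39.61 pos [0.5081 0.2949 0.094 ] F [ 0.79  1.14 -2.46] w 0.0273
```

```bash
python3 - <<'E'
from h import *
snap("scene","sc6.png"); snap("side","s6.png")
b=cv2.imread('pics/s6.png')[270:370,200:330]; d=cv2.imread('pics/sc6.png')[280:380,150:280]
cv2.imwrite('pics/sd6.png',np.hstack([cv2.resize(x,None,fx=3,fy=3,interpolation=2) for x in(b,d)]))
look('w12.png',[])
E
```

```text
(no output)
```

View pics/sd6.png

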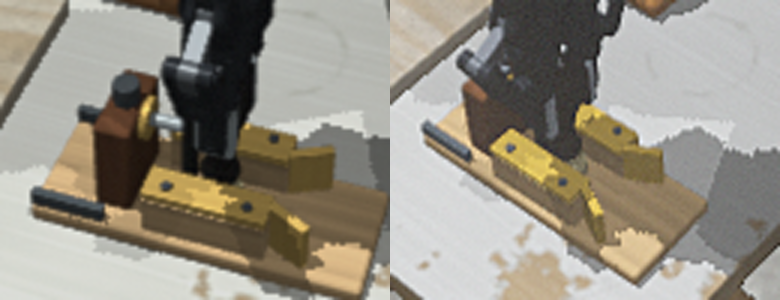

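View pics/w12.png

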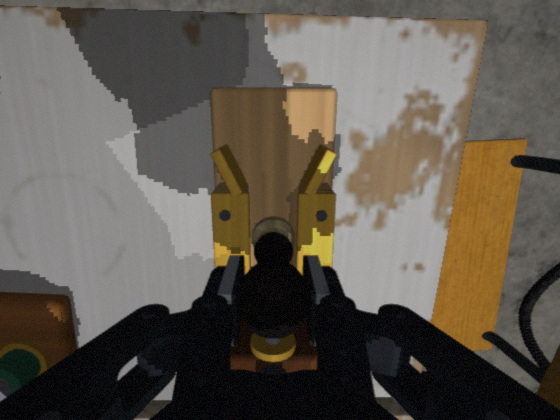

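```bash
python3 - <<'E'
from h import *
yl=lambda x: 0.2951+0.027*(x-0.5)
x=0.508; prev=[]
for i in range(24):
    x+=0.001
    env.line_to([x,yl(x),0.095],rate=0.02)
    fs=[]
    for _ in range(4):
        env.sleep(0.02); o=env.observe(); fs.append(o["force"])
    F=np.mean(fs,0); print(round(o["time"],2),round(x,4),np.round(o["position"],4),F.round(2))
    if F[0]<-2.5: break
E
```

```text
40.08 0.509 [0.509  0.2954 0.095 ] [-0.08  0.34 -2.29]
40.39 0.51 [0.5095 0.2953 0.0949] [-3.15 -0.09 -0.46]
```

Clear force step at x≈0.5095 (Fx −3.2 N, no side load), which is the buffer. I'll push it in small steps.

```bash
python3 - <<'E'
from h import *
yl=lambda x: 0.2951+0.027*(x-0.5)
x=0.510
for i in range(6):
    x+=0.001
    env.line_to([x,yl(x),0.095],rate=0.02)
    fs=[]
    for _ in range(3):
        env.sleep(0.02); o=env.observe(); fs.append(o["force"])
    F=np.mean(fs,0); print(round(o["time"],2),round(x,4),np.round(o["position"],4),F.round(2))
    if F[0]<-8 or abs(F[1])>5: break
snap("side","s7.png"); look('w13.png',[])
b=cv2.imread('pics/s7.png')[270:370,200:330]; cv2.imwrite('pics/sd7.png',cv2.resize(b,None,fx=4,fy=4,interpolation=2))
E
```

```text
40.69 0.511 [0.5108 0.2953 0.0949] [-4.3  -0.3  -0.55]
40.99 0.512 [0.512  0.2954 0.095 ] [-3.97  0.24 -1.26]
41.29 0.513 [0.5131 0.2955 0.095 ] [-3.96  0.14 -1.27]
41.59 0.514 [0.5141 0.2955 0.095 ] [-3.86  0.17 -1.11]
41.89 0.515 [0.5151 0.2955 0.095 ] [-4.01  0.33 -0.97]
42.19 0.516 [0.5161 0.2955 0.095 ] [-4.5   0.03 -1.02]
```

View pics/sd7.png

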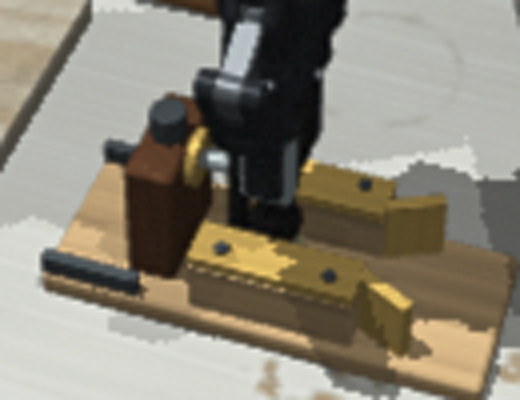

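View pics/w13.png

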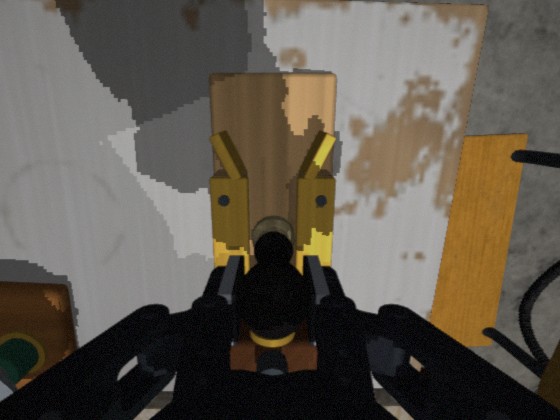

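```bash
python3 - <<'E'
from h import *
yl=lambda x: 0.2951+0.027*(x-0.5)
x=.516
print(env.line_to([x,yl(x),0.0932],rate=0.01,stop_force=3.5)); st()
env.command_gripper(0.055); st()
print(env.line_to([x,yl(x),0.26],rate=0.12,stop_force=8)); st()
env.sleep(.3)
snap("side","s8.png"); snap("scene","sc8.png"); c=look('w14.png',["stamp_1_mid","rack","slot_mouth"],2)
for cam,f in(("side","s8.png"),("scene","sc8.png")):
    c=env.get_calibration(cam)
    for r in env.tip_of("stamp_1_mid",cam)[:4]: print(cam,round(r["p"],2),c2w(r["point"],c).round(3))
b=cv2.imread('pics/s8.png')[190:370,200:330]; d=cv2.imread('pics/sc8.png')[210:390,150:280]
cv2.imwrite('pics/sd8.png',np.hstack([cv2.resize(x,None,fx=3,fy=3,interpolation=2) for x in(b,d)]))
E
```

```text
True
t 42.52 pos [0.5161 0.2956 0.0938] F [-1.91  0.71  5.75] w 0.0274
t 42.91 pos [0.5144 0.2952 0.0925] F [ 0.36  0.06 -0.49] w 0.0546
False
t 44.45 pos [0.5157 0.2954 0.2593] F [ 0.29 -0.09  0.52] w 0.0552
stamp_1_mid 0.66 [6.07e-01 2.45e-02 2.00e-04] [ 53. 246.]
stamp_1_mid 0.64 [0.6035 0.1172 0.1084] [ 78. 290.]
rack 0.69 [0.6048 0.1209 0.1109] [ 80. 293.]
rack 0.63 [0.5074 0.2926 0.0008] [271. 172.]
slot_mouth 0.58 [0.4757 0.295  0.0168] [274. 146.]
side 0.66 [0.602 0.127 0.117]
side 0.62 [ 0.481 -0.096  0.047]
scene 0.69 [0.601 0.121 0.112]
scene 0.67 [ 0.482 -0.098  0.047]
scene 0.49 [0.517 0.296 0.057]
```

View pics/sd8.png

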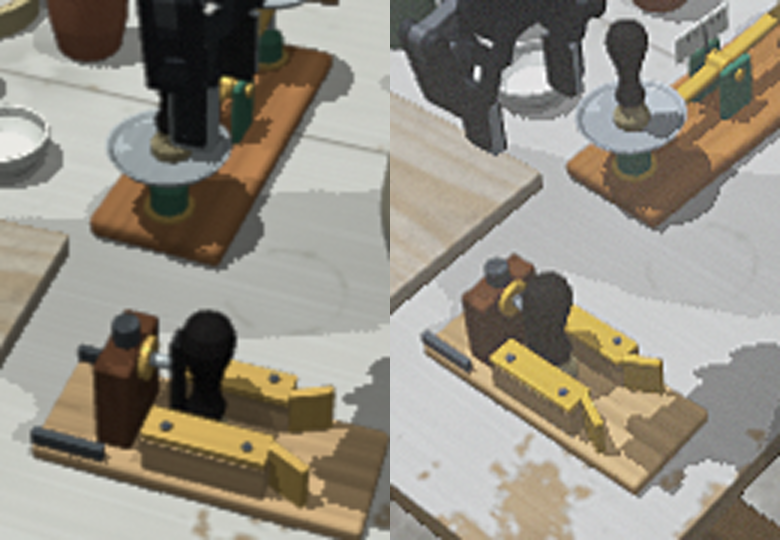

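View pics/w14.png

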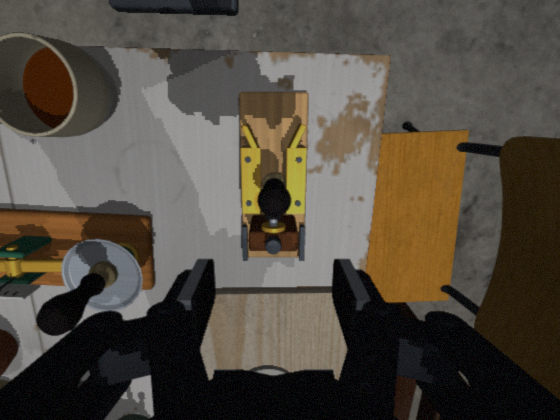

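```bash
python3 - <<'E'
from h import *
c=env.get_calibration("side"); p0=np.array(w2p([.53,.296,.07],c)); p1=np.array(w2p([.5365,.296,.07],c)); print(p0,p1-p0)
ims=[cv2.imread('pics/'+f)[285:345,230:295] for f in("s5.png","s8.png")]
cv2.imwrite('pics/cmp.png',np.hstack([cv2.resize(x,None,fx=6,fy=6,interpolation=0) for x in ims]))
s=st()
P=c=env.get_calibration("wrist"); print("head",ray((274,199),.012+.077,c),"foot",ray((274,182),.02,c))
E
```

```text
[261.75937426 309.37212727] [-3.73002324 -0.99100097]
t 45.15 pos [0.516  0.2955 0.26  ] F [0.52 0.55 0.66] w 0.0552
head [0.51690298 0.29657836 0.089     ] foot [0.51526172 0.29652708 0.02      ]
```

View pics/cmp.png

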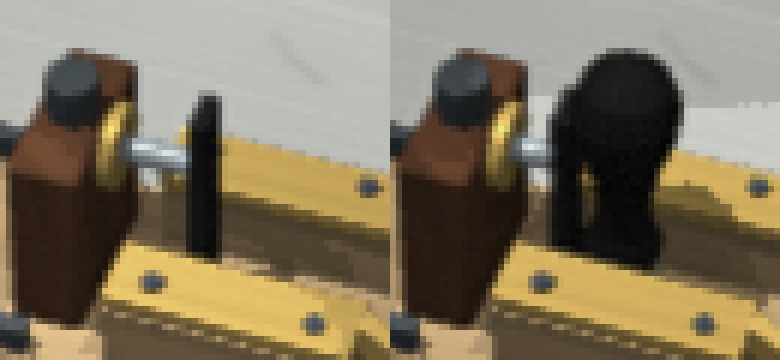

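```bash
python3 -c "
from rig import env
env.close_job(); print(env.observe()['time'])"
```

```text
the job is handed in; nothing more can be done
the job is handed in; nothing more can be done
```

The job is handed in at about 45 s of the 72 s allowed. The heavier stamp is standing in the rack slot and the lighter one is still standing on the left pan.

- **Weighing:** I stood the nearer stamp on the left pan and the farther one on the right, then let go. The right side went down (right pan about 68 mm, left about 88 mm), so the farther stamp is the heavier. The wrist force while lifting each one agreed: roughly 2.2 N against 1 N.
- **Racking:** I set the heavier stamp on the open floor, re-gripped it to be sure it was upright, and slid it in about 1.5 mm off the floor. The buffer showed as a clear force step at world x ≈ 0.5095 m. I pushed it in about 6.5 mm at a steady 4 N or so, lowered the stamp to the floor and released it.
- **Last checks:**
    - The heavier stamp looks upright in the slot, roughly 1 mm off the slot line, and the lighter one is upright on its pan.
    - The side pictures put the buffer travel at about 7.5 mm, against 6.5 mm from the arm's position. Both are inside the 3.5 to 9.5 mm window.
    - The gripper was open and clear of everything, about 17 cm above where it let go.
- **What disagreed:**
    - The slow approach stopped once at x ≈ 0.509 m, but the force settled back to zero. It was either noise or a brief touch on the buffer.
    - After release, the networks found the racked stamp in only one of the three views, the scene view, with a confidence of 0.49. I relied on the pictures for it.

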